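# Walk a heavy riser block round to the fence

### The arm

A 6-joint arm with a two-finger parallel gripper is mounted at the origin on a cart in front of the work surface, level with it; the furniture and walls round the work are solid. World frame = base frame: x ahead of the robot, y to its left, z up, the work surface at z = 0. Lengths are in mm, angles in rad, forces in N, time in s.
With the tool pointing down it reaches from about 275 to 825 mm from the base axis. Payload 5.2 kg.
Tool frame: the origin (TCP) lies midway between the tips of the shut fingers; the grasp point (between the pads) lies env.pinch_z behind it (env.pinch_z is the distance from the TCP to the grasp point, in mm); z points along the fingers, y is the direction in which the jaws open and shut (so a half turn about z gives the same grasp; the last joint's range is limited). The gripper opens to 93 mm and grips with 3 to 60 N. Pads are 15 mm wide; open, the fingers measure 128 mm over their backs; the gripper's body (75 mm by 188 mm) begins 65 mm behind the grasp point.
Start: joints at [1.031, 0.259, 1.535, -0, 1.348, -0.203], TCP at [181.736, 519.112, 218.653] pointing down, gripper open.
Joint ranges: [-3.14, 3.14], [-0.91, 2.08], [0.19, 2.58], [-1.22, 4.36], [0.22, 2.71], [-3.12, 3.12]. Speed limits (rad/s): [2.57, 2.57, 3.14, 3.14, 3.14, 3.14].

### API

Orientations are given as a rotation vector (axis times angle).
In Python, from rig import env gives the robot as it stands.
- The arm moves only by the tool step_arm, never from a script. Its argument "deltas" is a list of rows, each a list of 5 numbers: the closure, from 0 (fully open) to 1 (shut), then the shift along the tool's x, y, z in mm, then the turn about the tool's z in rad. A call has 1 to 20 rows; each row is the pose to reach, as a shift and turn from the pose commanded when the call began, along the tool's axes at that moment; what a row does not reach only later rows make up. A row lasts 1/12 s, in which the tool goes at most 41.7 mm and 7.16 degrees, less where a joint would pass 70% of its speed; a pose out of reach is approached as far as the arm can. A call with a gripper value outside its range is refused whole. The fingers move at their own pace and stop on an object; "grip_force" is the grip in N (left out, the last holds). Time passes only in rows, so rows that repeat a pose let the fingers close. It gives the time, the measured TCP pose, the force and the opening at its end, in the units of the state.
- env.read_state(): the state, without advancing time (a new reading comes with each control period).
- env.read_camera(name): name is "scene" or "side" or "wrist"; returns a dict with "image" (384x512x3 uint8, red, green, blue), "K" (3x3 intrinsics, pixels), "R" (3x3) and "t" (3): a world point X has camera coordinates R X + t. Camera axes: x right, y down, z forward; pixel columns grow to the right and rows downward; lengths in mm; the calibration is good to about 2 mm. A picture is of the moment at which its call begins. There is no depth.
- env.job_done(): hands the job in, once; it reports no verdict.
The state is a dict: "clock": time; "qpos": joint angles; "dq": joint speeds; "joint_efforts": joint torques, N m; "tcp_pos": TCP position; "eef_rot": TCP orientation; "contact_force": force on the tool from outside, world axes, zero at the start; "ft_torque": the same for the moment, N m; "grip_width": finger opening in mm.
Only numpy, scipy, OpenCV 4.12 (cv2) and the standard library are available. Lean on these libraries where they do the work, as an engineer would, in place of code of your own. Each camera call takes 0.05 s, during which the arm holds its last target. There are 200 camera calls.

### The job

Walk the heavy steel riser block round by pushing it with the fingertips (now near one rear corner, now near the other), without lifting or tipping it, until its plain reference face lies flat against the straight fence and the block is wholly within the fence's length. Turn it nearly parallel before it reaches the fence: no corner may run into the fence while the block is still clearly skewed. Leave the small parts standing around undisturbed.

Things in the scene. Friction and masses are not known exactly. Their poses are not given: they have to be found in the camera images.
- riser_block: Loose heavy steel block, 100 (x) x 120 (y) x 50 mm high, 0.7 to 1.0 kg; slides on the bench. Origin: centre of its underside, z up. +x face (120 mm long): plain reference face; -x face: two small dark holes, with a dark slot along the top beside it. Round dark bore mark on top. Starts on the robot's side of the fence, turned 0.4 to 1.05 rad counter-clockwise from above; centre 115 to 138 mm from the fence.
- riser_face (a point): Point in the middle of the block's reference face, 50 mm ahead (+x) of the block's origin and 18 mm above the bench; axes as the block's.
- fence_face (a point): Fixed aluminium straight-edge fence bolted to the bench, 280 mm long (y), 36 mm high, running across the bench behind the block. This point: middle of its working face, which looks toward the robot, 18 mm above the bench; x points away from the robot, normal to the face (face at x = 0), y along it. With the block home, the block's x axis points along this x.
- spare_stepper: Bystander: small black square motor, 42 x 72 x 50 mm, origin at its underside. Loose; left of the work.
- beam_block: Bystander: black finned square beam block on a round foot, 26 x 50 x 58 mm, origin at its underside. Loose; left of the work.
- lens_case: Bystander: round white lens case, 57 mm across, 20 mm high, origin at its underside. Loose; right of the work.
- angle_bracket: Bystander: aluminium angle bracket, 50 x 40 x 50 mm, origin at its underside. Loose; right of the work.
- post_holder_a: Bystander: upright black post holder, 32 x 47 x 61 mm, origin at its underside. Loose; beyond the fence's left end.
- fork_a: Bystander: flat black slotted clamping fork, 78 x 32 x 13 mm, origin at its underside. Loose; beyond the fence's right end.
- fence: The same fence; origin 18 mm below the point fence_face, on the bench under the working face, same axes. It reaches 40 mm behind the face at the foot (flange 8 mm high with bolt heads to 14 mm).

How it is judged (in metres and radians):
At the end, for the whole second after the job is handed in: The reference face's middle is within 4 mm of the fence's face and parallel to it within 2.5 degrees, the block is wholly within the fence's length (its middle within 80 mm of the fence's middle), flat on the bench and at rest (x of riser_face in the frame of fence_face between -0.004 and 0.004 m and y of riser_face in the frame of fence_face between -0.08 and 0.08 m and angle between the x axis of riser_block and the x axis of fence_face, either way round below 0.045 rad and height (world z) of riser_block below 0.004 m and angle between riser_block's own z axis and vertical below 0.05 rad and linear speed of riser_block below 0.01 m/s and angular speed of riser_block below 0.05 rad/s); the robot touches nothing.
It fails at once if the block is lifted or tipped (underside over 10 mm up, or tilt over 0.12 rad) (height (world z) of riser_block above 0.01 m or angle between riser_block's own z axis and vertical above 0.12 rad).
It fails at once if a corner runs into the fence while the block is more than 17 degrees (0.3 rad) skewed to it (contact force between riser_block and fence above 0.5 N and angle between the x axis of riser_block and the x axis of fence_face, either way round above 0.3 rad).
It fails at once if a bystander is moved more than 15 mm (distance of any of spare_stepper, beam_block, lens_case, angle_bracket, post_holder_a, fork_a from where it was at the start of the episode above 0.015 m).
It also fails if it takes over 48 s, if anything falls off the work surface, if the arm or the gripper's body presses on something with over 40 N, if the wrist force passes 120 N, or if a joint passes its speed limit or range.

## Working session

There is one attempt and no reset: what is moved stays moved. The work goes in short steps, Python scripts to look and compute and a tool call to move; the robot and the scene stay as the last step left them, time stands still between calls to the robot, and variables do not carry over. Pictures are saved under pics/ and viewed, about 8 in all and at most 12, crops included, and the job is handed in when it is done.

Besides the shell and the picture viewer there is one more tool, called after "Request:" by a JSON object that holds its "name" and its "arguments". step_arm: Moves the arm, as the interface text tells. Its arguments: {"type":"object","properties":{"deltas":{"type":"array"},"grip_force":{"type":"number"}},"required":["deltas"]}

```bash
mkdir -p pics; ls
python3 - <<'E'
from rig import env
import cv2,numpy as np
print(env.read_state(), env.pinch_z)
ims=[]
for n in("scene","side","wrist"):
    c=env.read_camera(n); cv2.imwrite(f"pics/{n}0.png",c["image"][:,:,::-1]); print(n,c["K"].tolist(),np.round(c["R"],4).tolist(),np.round(c["t"],1).tolist()); np.savez(f"pics/{n}0.npz",**c)
E
```

```text
pics
{'clock': 0.0, 'qpos': array([ 1.03122193e+00,  2.59340621e-01,  1.53606088e+00,  5.78814370e-06,
        1.34799430e+00, -2.02802839e-01]), 'dq': array([-0.00022345, -0.00073063,  0.00133265,  0.00095852, -0.00045166,
       -0.00136829]), 'joint_efforts': array([ 1.75471912e-03, -4.37306499e+01, -2.84005058e+01,  7.18943984e-02,
        4.14121128e-02, -1.40782358e-04]), 'tcp_pos': array([181.43916643, 518.64304612, 217.82790023]), 'eef_rot': array([-5.26394528e-01, -3.09650838e+00,  2.63570984e-03]), 'contact_force': array([ 1.31379229, -0.52807112,  0.29252149]), 'ft_torque': array([ 0.01331367,  0.03846315, -0.05149597]), 'grip_width': 93.0875326089326} 18.8
scene [[407.4279127156467, 0.0, 251.93044242060117], [0.0, 407.4279127156467, 191.8610751521767], [0.0, 0.0, 1.0]] [[0.6708, -0.7416, 0.002], [-0.552, -0.5011, -0.6664], [0.4953, 0.4459, -0.7456]] [-389.4, 392.9, 633.8]
side [[372.37382628612573, 0.0, 258.54566233832963], [0.0, 372.37382628612573, 186.39446249120613], [0.0, 0.0, 1.0]] [[0.9197, -0.3922, -0.0169], [-0.2006, -0.4325, -0.8791], [0.3375, 0.8119, -0.4764]] [-540.0, 161.6, 638.6]
wrist [[265.1774600252504, 0.0, 255.66236669669905], [0.0, 265.1774600252504, 189.46057432733056], [0.0, 0.0, 1.0]] [[0.3305, 0.9438, 0.0002], [0.9125, -0.3196, 0.2553], [0.241, -0.0843, -0.9668]] [-550.1, -29.4, 389.7]
```

View pics/scene0.png

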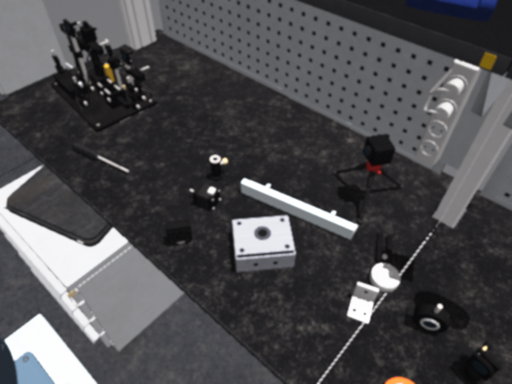

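View pics/side0.png

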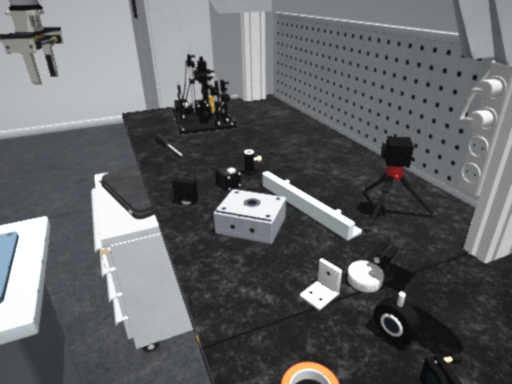

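The scene view shows the block top at about (232-296, 215-260), with the fence top running from (242,182) to (356,230). The stepper is at (178,236), the beam block at (207,196), the post holder at (217,165), the bracket at (363,300), the lens case at (385,277) and the fork at (385,250). The side view agrees. Next I'll measure the outlines.

```bash
cat > h.py <<'E'
import numpy as np,cv2
def cast(c,uv,z):
    uv=np.atleast_2d(np.float64(uv)); R,t,K=c["R"],c["t"],c["K"]
    d=(np.c_[uv,np.ones(len(uv))]@np.linalg.inv(K).T)@R; o=-R.T@t
    return (o+d*((z-o[2])/d[:,2])[:,None])[:,:2]
def proj(c,X):
    p=np.atleast_2d(np.float64(X))@c["R"].T+c["t"]; p=p@c["K"].T; return p[:,:2]/p[:,2:]
E
python3 - <<'E'
from h import *
for n,(x0,y0,x1,y1) in (("scene",(150,130,420,350)),("side",(150,130,420,330))):
    c=dict(np.load(f"pics/{n}0.npz")); g=cv2.cvtColor(c["image"],cv2.COLOR_RGB2GRAY)
    k=3; cr=cv2.resize(c["image"][y0:y1,x0:x1],None,fx=k*.98,fy=k*.98,interpolation=cv2.INTER_CUBIC)[:600,:800,::-1].copy()
    cv2.imwrite(f"pics/{n}crop.png",cr)
    for th in (110,190,220):
        cs,_=cv2.findContours((g>th).astype(np.uint8),cv2.RETR_EXTERNAL,cv2.CHAIN_APPROX_NONE)
        for q in cs:
            a=cv2.contourArea(q); m=q[:,0].mean(0)
            if a>250 and x0<m[0]<x1 and y0<m[1]<y1:
                ap=cv2.approxPolyDP(q,3,True)[:,0]; print(n,th,a,ap.tolist())
E
```

```text
scene 110 1693.0 [[425, 241], [399, 273], [380, 262], [371, 269], [374, 286], [356, 283], [347, 316], [362, 323], [317, 383], [362, 325], [369, 322], [386, 294], [374, 306], [373, 299], [379, 290], [392, 290], [399, 284], [399, 276]]
scene 110 2390.0 [[288, 216], [233, 219], [235, 258], [294, 255]]
scene 110 1800.0 [[240, 182], [242, 191], [350, 237], [358, 226], [337, 216], [335, 210], [327, 212], [274, 190], [270, 183], [262, 185], [246, 178]]
scene 190 441.0 [[353, 296], [347, 314], [368, 322], [372, 302]]
scene 190 375.5 [[373, 267], [372, 277], [379, 285], [392, 288], [399, 282], [388, 276], [382, 263]]
scene 190 1868.0 [[287, 217], [234, 220], [236, 254], [293, 249]]
scene 190 784.0 [[241, 181], [349, 229], [357, 226], [335, 216], [335, 211], [325, 212], [270, 189], [269, 184]]
scene 220 410.5 [[352, 297], [348, 315], [367, 322], [372, 302]]
scene 220 340.5 [[372, 270], [375, 281], [385, 287], [395, 286], [398, 281], [388, 276], [381, 263]]
scene 220 1603.5 [[287, 218], [283, 223], [279, 217], [240, 220], [240, 226], [234, 221], [237, 253], [241, 246], [245, 252], [284, 249], [
[... 807 characters left out ...]
1228.0 [[217, 209], [270, 218], [270, 222], [255, 220], [271, 223], [285, 197], [276, 200], [276, 196], [244, 191], [236, 194], [237, 190], [232, 190]]
side 190 637.0 [[263, 173], [348, 225], [349, 237], [360, 232], [340, 210], [324, 205], [288, 180], [267, 171]]
side 220 493.5 [[315, 282], [301, 295], [319, 308], [337, 293]]
side 220 419.0 [[350, 265], [353, 278], [377, 286], [378, 281], [367, 273], [370, 267], [365, 265], [366, 261]]
side 220 1114.5 [[218, 209], [225, 206], [227, 211], [261, 217], [269, 213], [272, 220], [284, 197], [276, 200], [275, 196], [243, 191], [235, 194], [233, 190]]
side 220 489.0 [[263, 173], [348, 225], [353, 224], [339, 210], [329, 208], [290, 185], [288, 180]]
```

View pics/scenecrop.png

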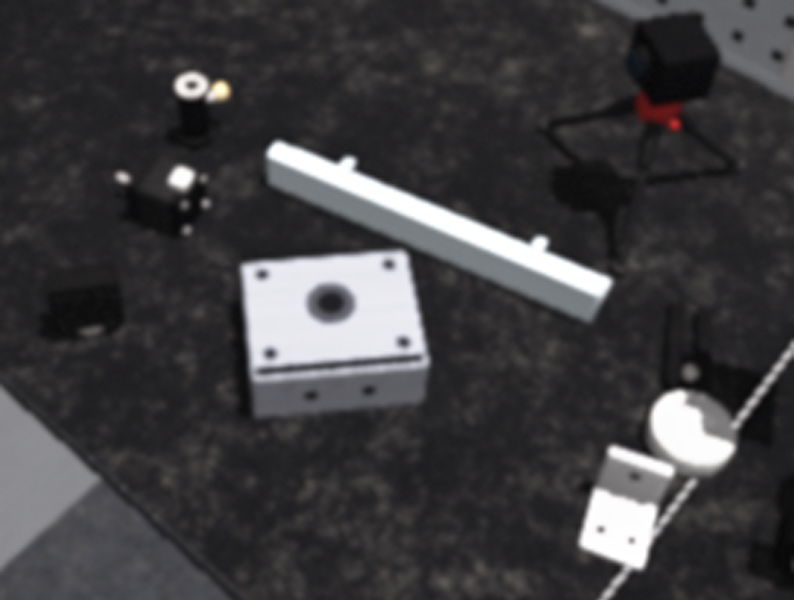

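The crop shows the slot and holes on the near face, so the reference (+x) face is the far edge. Top corners in crop pixels: (242,264), (405,251), (428,358), (252,377). The fence's front top edge runs from (268,160) to (593,295).

Run:
```python
from h import *
c=dict(np.load("pics/scene0.npz")); s=dict(np.load("pics/side0.npz"))
f=lambda p:np.array([150,130])+(np.float64(p)+.5)/2.94-.5
B=cast(c,f([(242,264),(405,251),(428,358),(252,377)]),50); print("block scene",B.round(1).tolist(),B.mean(0))
print([np.linalg.norm(B[i]-B[i-1]).round(1) for i in range(4)])
bs=cast(s,[(232,189.5),(286,197),(271,219),(216,209.5)],50); print("block side",bs.round(1).tolist(),bs.mean(0),[np.linalg.norm(bs[i]-bs[i-1]).round(1) for i in range(4)])
for n,Q in(("scene",B),("side",bs)):
    d=Q[0]-Q[1]; e=Q[3]-Q[2]; print(n,"yaw",np.arctan2(d[1],d[0])-np.pi/2,np.arctan2(e[1],e[0])-np.pi/2)
F=np.r_[cast(c,f([(268,162),(593,295)]),36)]; print("fence top",F); print("fence foot",cast(c,f([(268,186),(588,321)]),0))
Fs=cast(s,[(263,173.5),(348.5,226)],36); print("side fence",Fs)
for q in (F,Fs):
    d=q[0]-q[1]; print(np.arctan2(d[1],d[0])-np.pi/2,np.linalg.norm(d),q.mean(0))
print("stepper foot",cast(c,f([(45,335),(120,325)]),0),"beam",cast(c,f([(130,215),(185,235),(205,205)]),0), "bracket",cast(c,f([(580,550),(590,490),(640,568)]),0),"lens",cast(c,f([(692,430)]),20),"fork",cast(c,f([(670,310),(700,310),(700,375)]),13),"post",cast(c,f([(190,85)]),61))
```

```text
block scene [[532.4, 13.9], [621.0, -65.9], [559.1, -135.7], [468.0, -57.6]] [545.12947043 -61.34049656]
[np.float64(96.2), np.float64(119.2), np.float64(93.2), np.float64(120.0)]
block side [[530.3, 10.5], [621.2, -66.9], [558.6, -128.6], [474.5, -53.1]] [546.16290667 -59.53296175] [np.float64(84.7), np.float64(119.4), np.float64(87.9), np.float64(113.0)]
scene yaw 0.8377533039278724 0.8628422109420231
side yaw 0.8654487271463207 0.8392366009374568
fence top [[ 627.62563529   77.78058335]
 [ 689.99037143 -185.75225144]]
fence foot [[ 631.90502168   82.6976392 ]
 [ 694.10976692 -186.48746007]]
side fence [[ 633.0710207    78.77242201]
 [ 689.73211006 -191.36366937]]
0.2323739212273792 270.81158638946596 [658.80800336 -53.98583405]
0.20675289821031884 276.01446866570495 [661.40156538 -56.29562368]
stepper foot [[413.72255095 103.87787598]
 [456.97826297  69.52863414]] beam [[534.62996707 143.45761333]
 [549.83402465  95.83281697]
 [582.61132376 106.37369139]] bracket [[ 537.79807347 -282.0745686 ]
 [ 578.10700627 -263.52674872]
 [ 553.33025632 -317.26783196]] lens [[ 650.85879671 -293.27582306]] fork [[ 733.87520044 -229.26592119]
 [ 748.78532293 -245.70112978]
 [ 698.57095085 -274.22405221]] post [[630.66638579 167.05361157]]
```

Plan: hold the jaw line parallel to the rear face with both fingertips on it, and sweep an arc about a centre to the block's right. That gives a stable two-point push. I'll finish with a straight push along the fence normal. First move: above and behind the block at height, jaws part-closed.

Request:
{"name": "step_arm", "arguments": {"deltas": [[0.25,-504.5,-503.5,0,-1.187],[0.25,-504.5,-503.5,0,-1.187],[0.25,-504.5,-503.5,0,-1.187],[0.25,-504.5,-503.5,0,-1.187],[0.25,-504.5,-503.5,0,-1.187],[0.25,-504.5,-503.5,0,-1.187],[0.25,-504.5,-503.5,0,-1.187],[0.25,-504.5,-503.5,0,-1.187],[0.25,-504.5,-503.5,0,-1.187],[0.25,-504.5,-503.5,0,-1.187],[0.25,-504.5,-503.5,0,-1.187],[0.25,-504.5,-503.5,0,-1.187],[0.25,-504.5,-503.5,0,-1.187],[0.25,-504.5,-503.5,0,-1.187],[0.25,-504.5,-503.5,0,-1.187],[0.25,-504.5,-503.5,0,-1.187],[0.25,-504.5,-503.5,0,-1.187],[0.25,-504.5,-503.5,0,-1.187],[0.25,-504.5,-503.5,0,-1.187],[0.25,-504.5,-503.5,0,-1.187]], "grip_force": 20}}

```text
clock: 1.82
tcp_pos: [493.8, -128.9, 218.0]
eef_rot: [1.289, -2.865, 0.004]
contact_force: [0.7, 0.2, -0.5]
grip_width: 69.7
```

Run:
```python
from rig import env
from h import *
c=env.read_camera("wrist"); np.savez("pics/wrist1.npz",**c); s=env.read_state(); print(s["tcp_pos"],s["eef_rot"])
cv2.imwrite("pics/w1.png",cv2.resize(c["image"],(800,600),interpolation=cv2.INTER_CUBIC)[:,:,::-1])
```

```text
[ 492.28512765 -125.85498087  217.83182851] [ 1.28926004e+00 -2.86408819e+00 -3.93026692e-04]
```

View pics/w1.png

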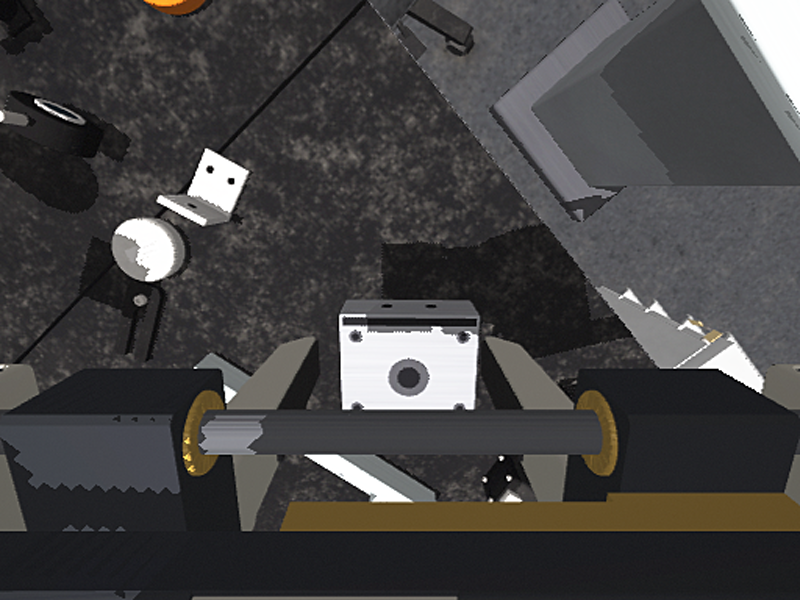

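The wrist view shows the block under the fingers. In 800x600 pixels the rear top edge runs (339,316)-(481,313), its bottom edge (345,301)-(474,300), and the bore is at (408,377). The rear face is close to square with the jaws.

Run:
```python
from h import *
c=dict(np.load("pics/wrist1.npz")); f=lambda p:(np.float64(p)+.5)*.64-.5
for n,p,z in(("top",[(339,316),(481,313)],50),("bot",[(345,301.5),(474,299.5)],0),("bore",[(408,377)],50)):
    q=cast(c,f(p),z); print(n,q.round(1).tolist(),q.mean(0).round(1)); 
    if len(q)==2:
        d=q[0]-q[1]; print(np.arctan2(-d[1],-d[0])-np.pi/2,np.linalg.norm(d))
g=cv2.cvtColor(c["image"],cv2.COLOR_RGB2GRAY)
# fence front-top edge & front-bottom seen in wrist; row profile
print("lens",cast(c,f([(148,250)]),20),"bracket",cast(c,f([(165,203),(222,222),(240,215)]),0))
L=cast(c,f([(306,455),(375,502)]),36); d=L[0]-L[1]; print("fence edge guess",L,np.arctan2(-d[1],-d[0])-np.pi/2)
```

```text
top [[555.6, -136.2], [464.0, -58.6]] [509.8 -97.4]
0.8678342637006833 120.04048134127896
bot [[557.5, -136.3], [463.2, -55.4]] [510.3 -95.8]
0.8617757342821695 124.21176974803586
bore [[549.1, -55.2]] [549.1 -55.2]
lens [[ 649.56321586 -288.50328125]] bracket [[ 615.7632018  -311.75853394]
 [ 589.77161637 -265.98976841]
 [ 572.76271101 -259.34755234]]
fence edge guess [[681.75307077 -53.46663805]
 [668.31766298  30.93344445]] 0.15786259206285225
```

Request:
{"name": "step_arm", "arguments": {"deltas": [[0.25,0,4,40,-0.017],[0.25,0,4,80,-0.017],[0.25,0,4,120,-0.017],[0.25,0,4,160,-0.017],[0.25,0,4,190,-0.017],[0.25,0,4,205,-0.017],[0.25,0,4,206,-0.017],[0.25,0,4,206,-0.017],[0.25,0,4,206,-0.017]]}}

```text
clock: 2.62
tcp_pos: [489.2, -119.9, 13.8]
eef_rot: [-1.321, 2.849, -0.002]
contact_force: [-0.4, -0.2, 1.9]
grip_width: 69.8
```

Request:
{"name": "step_arm", "arguments": {"deltas": [[0.25,-10,0,0,0],[0.25,-18,0,0,0],[0.25,-20,0,0,0],[0.25,-22,0,0,0],[0.25,-24,0,0,0],[0.25,-26,0,0,0],[0.25,-26,0,0,0]]}}

```text
clock: 3.2
tcp_pos: [505.7, -100.7, 13.1]
eef_rot: [-1.321, 2.85, -0.002]
contact_force: [-1.8, -3.8, 1.1]
grip_width: 69.7
```

Request:
{"name": "step_arm", "arguments": {"deltas": [[0.25,-2.1,1.4,0,0.025],[0.25,-4.3,2.8,0,0.05],[0.25,-6.5,4.1,0,0.075],[0.25,-8.8,5.3,0,0.1],[0.25,-11.1,6.5,0,0.125],[0.25,-13.4,7.6,0,0.15],[0.25,-15.7,8.7,0,0.175],[0.25,-18,9.7,0,0.2],[0.25,-20.4,10.7,0,0.225],[0.25,-22.8,11.6,0,0.25],[0.25,-25.2,12.4,0,0.275],[0.25,-27.7,13.2,0,0.3],[0.25,-27.7,13.2,0,0.3]]}}

```text
clock: 4.28
tcp_pos: [512.1, -70.1, 12.5]
eef_rot: [0.877, -3.015, -0.002]
contact_force: [-3.5, -1.1, 2.0]
grip_width: 70.0
```

Run:
```python
from rig import env
from h import *
c=env.read_camera("scene"); np.savez("pics/scene2.npz",**c)
s=env.read_state(); print(s["tcp_pos"],s["eef_rot"],s["contact_force"])
cv2.imwrite("pics/s2.png",cv2.resize(c["image"][150:300,200:400],None,fx=4,fy=4,interpolation=cv2.INTER_CUBIC)[:,:,::-1])
```

```text
[512.24802539 -70.18458919  12.46473164] [ 8.79296275e-01 -3.01451090e+00 -1.92619155e-03] [-1.68231454 -0.40389099  2.14419875]
```

View pics/s2.png

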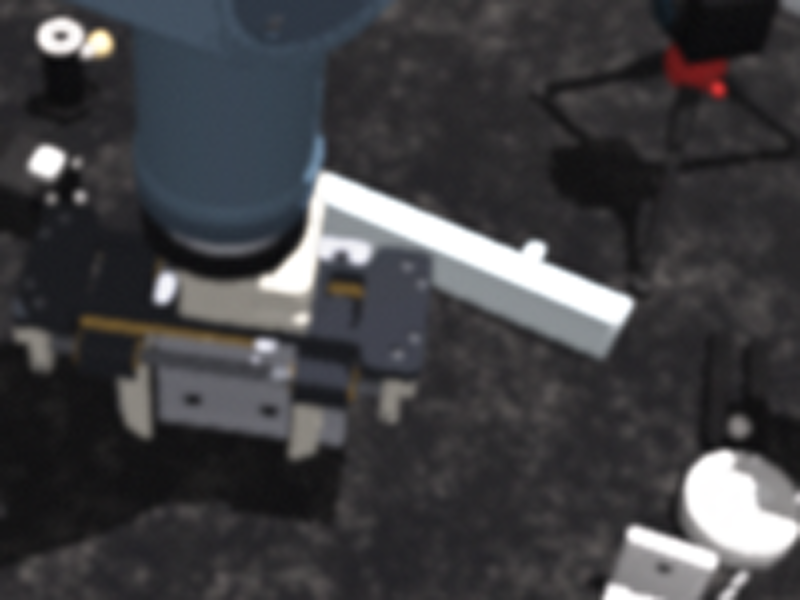

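The gripper hides most of the block, but both fingertips sit on the holed rear face, with its right rear corner at about (345,445) in the crop. I'll continue with the second half of the arc.

Request:
{"name": "step_arm", "arguments": {"deltas": [[0.25,-2.1,1.4,0,0.025],[0.25,-4.3,2.8,0,0.05],[0.25,-6.5,4.1,0,0.075],[0.25,-8.8,5.3,0,0.1],[0.25,-11.1,6.5,0,0.125],[0.25,-13.4,7.6,0,0.15],[0.25,-15.7,8.7,0,0.175],[0.25,-18,9.7,0,0.2],[0.25,-20.4,10.7,0,0.225],[0.25,-22.8,11.6,0,0.25],[0.25,-25.2,12.4,0,0.275],[0.25,-26.7,12.9,0,0.29],[0.25,-26.7,12.9,0,0.29],[0.25,-22,12.9,0,0.29]]}}

```text
clock: 5.5
tcp_pos: [525.5, -47.6, 12.6]
eef_rot: [-0.436, 3.11, 0.0]
contact_force: [-0.2, -0.0, 0.5]
grip_width: 69.8
```

Request:
{"name": "step_arm", "arguments": {"deltas": [[0.25,25,0,0,0],[0.25,40,0,-25,0],[0.25,70,0,-60,0],[0.25,105,0,-80,0],[0.25,140,0,-90,0],[0.25,170,0,-90,0],[0.25,170,0,-90,0],[0.25,170,0,-90,0]]}}

```text
clock: 6.17
tcp_pos: [361.1, -95.1, 103.2]
eef_rot: [-0.43, 3.11, -0.002]
contact_force: [0.4, -0.8, 0.0]
grip_width: 70.0
```

Run:
```python
from rig import env
from h import *
ims=[]
for n,(x0,y0) in(("scene",(200,150)),("side",(190,150))):
    c=env.read_camera(n); np.savez(f"pics/{n}3.npz",**c); ims.append(cv2.resize(c["image"][y0:y0+100,x0:x0+200],None,fx=4,fy=3,interpolation=cv2.INTER_CUBIC)[:300])
s=env.read_state(); print(s["tcp_pos"],s["eef_rot"])
cv2.imwrite("pics/s3.png",np.vstack(ims)[:,:,::-1])
```

```text
[362.53328137 -95.03774062 102.99463771] [-4.33023315e-01  3.10940765e+00 -1.67458792e-03]
```

View pics/s3.png

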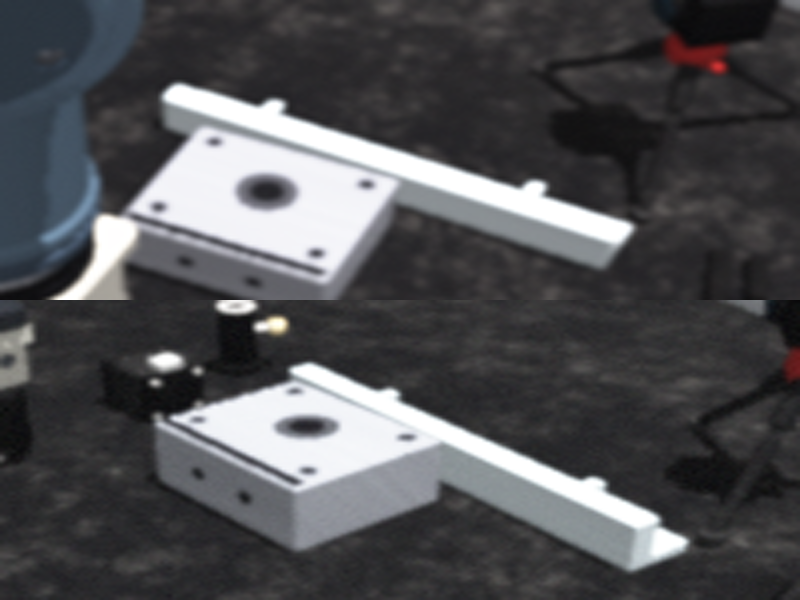

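Both views show the block nearly parallel to the fence. In the scene crop the top corners are (200,128), (400,180), (330,283), (128,216), and the fence front foot is hidden on the left. In the side crop they are (290,383), (440,440), (297,490), (157,424). I'll measure the angle and the gap.

```bash
cat >> h.py <<'E'
def edge(c,a,b,z,hw=5,n=40,bright_side=None):
    """subpixel edge between rough end pixels a,b: max gradient along normals, robust line; returns 2 world pts on plane z"""
    g=cv2.cvtColor(c["image"],cv2.COLOR_RGB2GRAY).astype(np.float32); a,b=np.float64(a),np.float64(b)
    d=(b-a)/np.linalg.norm(b-a); nn=np.array([-d[1],d[0]]); t=np.linspace(.12,.88,n); s=np.arange(-hw,hw+.01,.25)
    P=(a+np.outer(t,b-a))[:,None]+s[None,:,None]*nn; v=cv2.remap(g,P[...,0].astype(np.float32),P[...,1].astype(np.float32),cv2.INTER_LINEAR)
    v=cv2.GaussianBlur(v,(9,1),0); k=np.abs(np.gradient(v,axis=1)).argmax(1); Q=P[np.arange(n),k].astype(np.float32)
    vx,vy,x0,y0=cv2.fitLine(Q,cv2.DIST_HUBER,0,.3,.01).ravel(); r=np.abs((Q[:,0]-x0)*vy-(Q[:,1]-y0)*vx)
    p0=np.array([x0,y0]);dv=np.array([vx,vy]); E=np.array([p0+dv*((a-p0)@dv),p0+dv*((b-p0)@dv)])
    return cast(c,E,z),np.median(r),E
def yaw(q):
    d=q[0]-q[1]; return (np.arctan2(d[1],d[0]))%np.pi-np.pi/2
E
python3 - <<'E'
from h import *
def run(n,x0,y0,oy,blk,fen,foot):
    c=dict(np.load(f"pics/{n}3.npz")); f=lambda p:np.array([x0,y0])+(np.float64(p)-[0,oy]+.5)/[4,3]-.5
    B=[f(p) for p in blk]
    for nm,i,j in(("front",0,1),("right",1,2),("rear",3,2),("left",0,3)):
        q,r,_=edge(c,B[i],B[j],50,hw=2.5); print(n,nm,q.round(1).tolist(),"yaw",yaw(q).round(3),r.round(2))
    for nm,p,z in(("ftop",fen,36),("foot",foot,0)):
        q,r,_=edge(c,f(p[0]),f(p[1]),z,hw=2.5); print(n,nm,q.round(1).tolist(),"yaw",yaw(q).round(3),r.round(2))
    q=cast(c,B,50); print("corners",q.round(1).tolist(),q.mean(0).round(1))
run("scene",200,150,0,[(200,128),(400,180),(330,283),(128,216)],[(420,187),(600,247)],[(420,213),(600,268)])
run("side",190,150,300,[(290,383),(440,440),(297,490),(157,424)],[(450,445),(632,525)],[(445,482),(630,570)])
E
```

```text
scene front [[617.6, 39.6], [650.3, -76.2]] yaw 0.275 0.09
scene right [[650.5, -76.5], [555.2, -103.6]] yaw -1.294 0.06
scene rear [[532.1, 12.2], [556.3, -104.7]] yaw 0.204 0.36
scene left [[614.7, 39.2], [527.4, 14.1]] yaw -1.29 0.07
scene ftop [[666.3, -81.0], [687.9, -184.6]] yaw 0.206 0.05
scene foot [[670.5, -81.8], [692.9, -186.9]] yaw 0.21 0.08
corners [[614.7, 38.2], [650.4, -76.2], [555.4, -104.9], [527.6, 10.3]] [587.1 -33.2]
side front [[613.8, 38.1], [652.3, -71.6]] yaw 0.337 0.5
side right [[647.2, -79.4], [554.6, -105.3]] yaw -1.298 0.08
side rear [[524.9, 10.9], [557.5, -101.1]] yaw 0.283 0.01
side left [[612.8, 38.3], [523.0, 13.1]] yaw -1.296 0.13
side ftop [[661.8, -63.4], [689.6, -188.0]] yaw 0.22 0.08
side foot [[664.6, -55.7], [692.5, -187.9]] yaw 0.208 0.11
corners [[612.2, 35.9], [648.1, -76.2], [554.9, -104.0], [522.0, 7.0]] [584.3 -34.3]
```

Request:
{"name": "step_arm", "arguments": {"deltas": [[0.25,-30,0,5,0],[0.25,-65,0,10,0],[0.25,-100,0,30,0],[0.25,-130,0,65,0],[0.25,-145,0,90,0],[0.25,-160,0,90,0],[0.25,-170,0,90,0],[0.25,-173,0,90,0],[0.25,-175,0,90,0],[0.25,-175,0,90,0],[0.25,-175,0,90,0]]}}

```text
clock: 7.18
tcp_pos: [529.9, -46.9, 13.5]
eef_rot: [-0.434, 3.11, -0.001]
contact_force: [0.0, -0.4, -0.3]
grip_width: 69.8
```

Request:
{"name": "step_arm", "arguments": {"deltas": [[0.25,-1.5,0.5,0,0.01],[0.25,-3,1.0,0,0.02],[0.25,-4.5,1.5,0,0.03],[0.25,-6,2.0,0,0.04],[0.25,-7.5,2.5,0,0.05],[0.25,-9,3.0,0,0.06],[0.25,-10,3.4,0,0.066],[0.25,-10,3.4,0,0.066],[0.25,-10,3.4,0,0.066]]}}

```text
clock: 7.93
tcp_pos: [537.5, -40.8, 13.2]
eef_rot: [0.329, -3.124, 0.0]
contact_force: [-5.7, -0.2, 3.6]
grip_width: 69.6
```

Run:
```python
from rig import env
from h import *
c=env.read_camera("side"); np.savez("pics/side4.npz",**c)
s=env.read_state(); print(s["tcp_pos"],s["eef_rot"],s["contact_force"])
cv2.imwrite("pics/s4.png",cv2.resize(c["image"][150:250,190:390],None,fx=4,fy=4,interpolation=cv2.INTER_CUBIC)[:,:,::-1])
```

```text
[537.4364417  -40.79037903  13.17971961] [ 3.29324303e-01 -3.12344051e+00 -5.87039593e-05] [-5.81138127 -1.16044417  4.72671614]
```

View pics/s4.png

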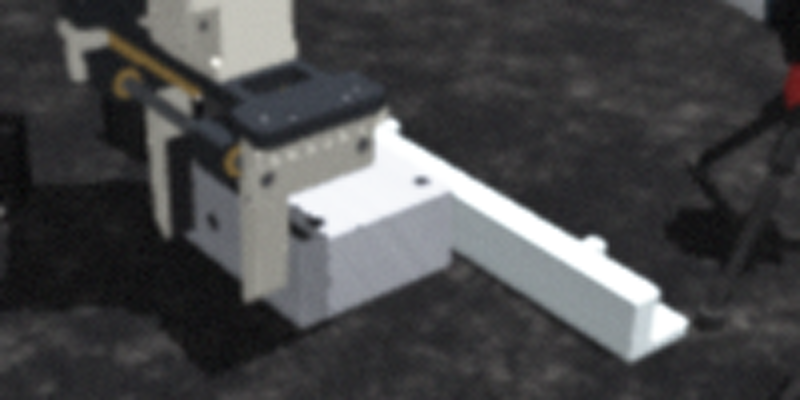

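The block is square with the fence, about 12 mm off. Now a slow straight push along the normal, watching the force.

Request:
{"name": "step_arm", "arguments": {"deltas": [[0.25,-1.5,0,0,0],[0.25,-3,0,0,0],[0.25,-4.5,0,0,0],[0.25,-6,0,0,0],[0.25,-7,0,0,0],[0.25,-8,0,0,0],[0.25,-9,0,0,0],[0.25,-10,0,0,0]]}}

```text
clock: 8.65
tcp_pos: [547.0, -38.7, 13.1]
eef_rot: [0.33, -3.123, -0.0]
contact_force: [-4.9, -0.9, 4.1]
grip_width: 69.7
```

Request:
{"name": "step_arm", "arguments": {"deltas": [[0.25,-0.7,0,0,0],[0.25,-1.4,0,0,0],[0.25,-2,0,0,0],[0.25,-2,0,0,0]]}}

```text
clock: 8.98
tcp_pos: [547.7, -38.6, 13.1]
eef_rot: [0.33, -3.12, -0.0]
contact_force: [-9.6, -2.3, 7.5]
grip_width: 69.9
```

Request:
{"name": "step_arm", "arguments": {"deltas": [[0.25,-1,0,0,0],[0.25,-2,0,0,0],[0.25,-2,0,0,0],[0.25,-2,0,0,0]]}}

```text
clock: 9.32
tcp_pos: [547.6, -38.5, 13.0]
eef_rot: [0.33, -3.116, -0.0]
contact_force: [-15.5, -5.1, 11.5]
grip_width: 70.1
```

Firm contact. I'll press slightly more to seat the face, ease off, then retreat and check.

Request:
{"name": "step_arm", "arguments": {"deltas": [[0.25,-1,0,0,0],[0.25,-2,0,0,0],[0.25,-2.5,0,0,0],[0.25,-2.5,0,0,0],[0.25,-1,0,0,0],[0.25,1,0,0,0],[0.25,3,0,0,0],[0.25,6,0,0,0],[0.25,12,0,0,0],[0.25,25,0,0,0],[0.25,50,0,-25,0],[0.25,80,0,-60,0],[0.25,115,0,-80,0],[0.25,150,0,-90,0],[0.25,190,0,-90,0],[0.25,190,0,-90,0],[0.25,190,0,-90,0]]}}

```text
clock: 10.73
tcp_pos: [365.2, -77.7, 103.2]
eef_rot: [-0.327, 3.123, -0.002]
contact_force: [0.9, -0.6, 0.4]
grip_width: 69.7
```

Run:
```python
from rig import env
from h import *
ims=[]
for n,(x0,y0) in(("scene",(200,150)),("side",(190,150))):
    c=env.read_camera(n); np.savez(f"pics/{n}5.npz",**c); ims.append(cv2.resize(c["image"][y0:y0+100,x0:x0+200],None,fx=4,fy=3,interpolation=cv2.INTER_CUBIC)[:300])
s=env.read_state(); print(s["tcp_pos"],s["eef_rot"],s["contact_force"])
cv2.imwrite("pics/s5.png",np.vstack(ims)[:,:,::-1])
```

```text
[367.50728731 -78.14454712 103.27462583] [-3.29448750e-01  3.12154215e+00 -2.30878421e-03] [0.79486897 0.27251538 0.6572682 ]
```

View pics/s5.png

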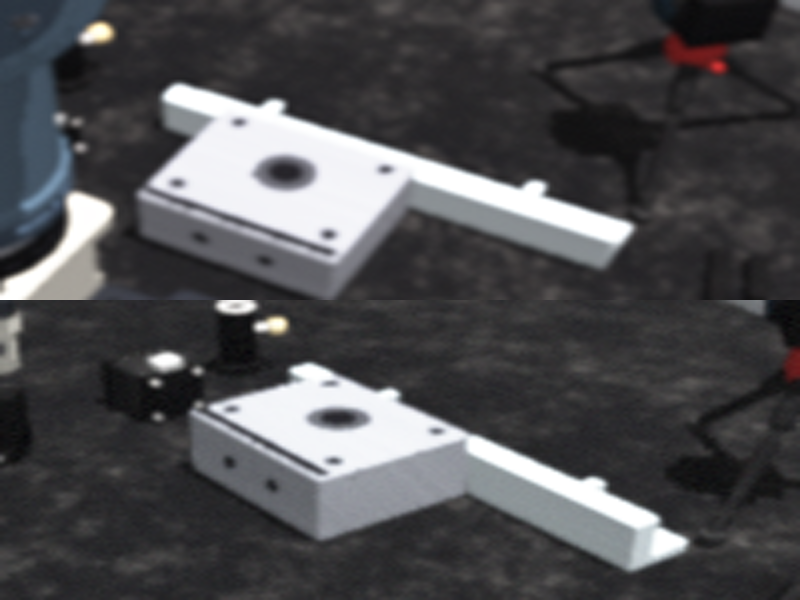

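The block is against the fence in both views. Right top edge: scene (412,180)-(335,263), side (468,438)-(322,480). I'll check yaw and gap numerically.

Run:
```python
from h import *
def run(n,x0,y0,oy,E):
    c=dict(np.load(f"pics/{n}5.npz")); f=lambda p:np.array([x0,y0])+(np.float64(p)-[0,oy]+.5)/[4,3]-.5
    fr=np.array([.978,.208])
    for nm,a,b,z in E:
        q,r,_=edge(c,f(a),f(b),z,hw=2.5); print(n,nm,q.round(1).tolist(),"yaw",yaw(q).round(3),"n",(q@fr).round(1),"y",(q@[-.208,.978]).round(1),r.round(2))
run("scene",200,150,0,[("right top",(412,180),(335,263),50),("left top",(212,120),(140,190),50),("rear top",(140,190),(335,262),50),("front top",(225,117),(412,178),50),("rear bottom",(143,237),(328,297),0),("ftop",(430,185),(600,247),36),("foot",(430,215),(600,268),0)])
run("side",190,150,300,[("right top",(468,438),(322,482),50),("left top",(310,377),(195,408),50),("rear top",(195,408),(322,482),50),("rear bottom",(192,470),(320,538),0),("right bottom",(468,494),(320,538),0),("ftop",(480,446),(632,522),36),("foot",(480,500),(630,570),0)])
```

```text
scene right top [[654.8, -78.9], [569.9, -97.3]] yaw -1.358 n [624.  537.1] y [-213.4 -213.7] 0.07
scene left top [[625.3, 38.3], [548.9, 22.7]] yaw -1.368 n [619.5 541.6] y [-92.6 -92. ] 0.11
scene rear top [[550.7, 22.6], [572.4, -95.3]] yaw 0.183 n [543.3 540. ] y [ -92.4 -212.2] 0.26
scene front top [[637.2, 37.2], [661.2, -78.1]] yaw 0.205 n [630.9 630.4] y [ -96.1 -214. ] 0.2
scene rear bottom [[546.2, 18.7], [570.4, -93.3]] yaw 0.214 n [538.  538.5] y [ -95.3 -209.9] 0.08
scene ftop [[667.3, -85.4], [688.7, -184.3]] yaw 0.213 n [634.9 635.2] y [-222.3 -323.5] 0.09
scene foot [[671.8, -87.5], [692.9, -186.8]] yaw 0.21 n [638.8 638.8] y [-225.3 -326.9] 0.08
side right top [[662.8, -79.1], [570.1, -99.1]] yaw -1.358 n [631.8 536.9] y [-215.2 -215.5] 0.04
side left top [[626.7, 40.3], [548.9, 21.1]] yaw -1.329 n [621.3 541.2] y [-91.  -93.6] 0.0
side rear top [[548.0, 20.0], [573.5, -96.6]] yaw 0.215 n [540.1 540.8] y [ -94.4 -213.8] 0.09
side rear bottom [[545.4, 19.7], [570.2, -94.0]] yaw 0.215 n [537.5 538.1] y [ -94.1 -210.5] 0.06
side right bottom [[668.2, -73.6], [571.9, -94.6]] yaw -1.356 n [638.2 539.6] y [-210.9 -211.5] 0.07
side ftop [[669.3, -77.0], [689.0, -187.1]] yaw 0.177 n [638.5 634.9] y [-214.6 -326.3] 0.08
side foot [[670.6, -84.0], [692.7, -187.7]] yaw 0.211 n [638.3 638.5] y [-221.7 -327.7] 0.09
```

Yaw: block 0.214, fence 0.211. At bench level the rear edge is at 538.0 along the fence normal, so with the 100 mm block the face is at 638.0 against the fence foot at 638.5. The offset along the fence is about +34 mm. Handing in.

```bash
python3 -c "
from rig import env
print(env.job_done()); s=env.read_state(); print(s['clock'],s['contact_force'])"
```

```text
the job is handed in; nothing more can be done
None
the job is handed in; nothing more can be done
```

The riser block's reference face is against the fence, and I handed the job in at about 11 s on the robot's clock. No verdict was reported.

I rested both fingertips low on the rear (holed) face and pushed the block clockwise in an arc by about 0.65 rad. That left it parallel to the fence with about 12 mm to go. I then pushed it straight in until it seated, at about 20 N in the last reading before a final slight press, and backed the arm clear.

**Last checks** (scene and side cameras, no contact force on the arm):
- **Angle:** the block measured 0.214 rad and the fence 0.21 rad, well inside the 0.045 rad limit.
- **Gap:** the face is about 0.5 mm from the fence at bench level, against a limit of 4 mm.
- **Position:** the block's middle is about 34 mm left of the fence's middle, within the 80 mm allowed.
- **Bystanders:** I saw no movement in the pictures, but did not measure their final positions.

**Disagreements:** a few edge fits were off: scene rear-top edge 0.183 rad, side fence-top edge 0.177 rad, side left edge about 0.03 rad. I judged these poor fits on edges that were partly hidden or cut by the slot. The fence face also read about 4 mm nearer the robot at its top than at its foot, so I judged the gap from the bench-level edges.

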